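# Air the drying cabinet: hold its door open on the stay's third hole

### The job

The painted pots in the drying cabinet need more air. Using the stay on top of the cabinet, open the glazed door wider and hold it there by setting the third hole of the stay (counted from its pivot on the door) fully down over the brass peg on the cabinet roof. Do not shift the bowl on the roof or the other things on the table, and let go when the stay lies flat.

Things in the scene. Friction and masses are not known exactly. Their poses are not given: they have to be found in the camera images.
- cabinet: Plywood drying cabinet standing fixed on the table, 230 deep (its x), 340 wide (its y), 240 mm high; its place and yaw vary. Origin: centre of its underside; its front with the glazed door faces its -x; z up; the roof is at z = 240 mm.
- door (a joint): Opening angle of the white framed glass door, rad: 0 shut, grows as the free edge swings out from the front (towards the cabinet's -x, clockwise seen from above); range 0 to 1.7. It starts partly open. The hinge is stiff enough (about 0.1 N m) that the door stays where it is left; about 1 N at the stay moves it. The door is 330 wide, 16 thick, its top at 238 mm.
- door_hinge (a point): Point on the door's vertical hinge axis at roof height (240 mm); in the cabinet's frame at x = -123, y = +165 mm.
- stay_swivel (a joint): Turn of the stay about its vertical pivot on the door's top rail, rad, positive anticlockwise seen from above; at 0 the bar is square to the door, pointing into the cabinet; range -1.5 to 1.9. Turns easily. The stay starts swung aside, clear of the peg, towards the door's free edge.
- stay_lift (a joint): Pitch of the stay bar, rad: 0 level (it rests there on its pivot's stop, its underside 10 mm above the roof), grows as the knob end is raised, to 1.0. It falls back down by its own weight (about 1 N at the knob).
- stay_pivot (a point): The stay's pivot, on the top rail of the door 140 mm from the hinge axis; bar mid-thickness, 13 mm above the roof. The knob's and hole's directions from here give the direction of the bar.
- stay_knob (a point): Centre of the red upright knob on the stay's free end, for gripping from above: a 20 mm wide, 30 mm high cylinder, 200 mm along the bar from the pivot and 27 mm above the bar's mid-thickness (40 mm above the roof when level). The dark steel bar is 26 wide, 6 thick and has four 14 mm holes, at 60, 90, 120 and 150 mm from the pivot.
- stay_hole3 (a point): Centre of the stay's third hole from the pivot, 120 mm along the bar, at mid-thickness (13 mm above the roof when level). 14 mm wide.
- peg_site (a point): The upright brass peg fixed on the roof: point on its axis 13 mm above the roof, in the cabinet's frame at x = -85, y = +25 mm. The peg is 8 mm thick, round-topped, its top 22 mm above the roof, so the bar's underside must rise over 12 mm there to clear it.
- roof_bowl_rim (a point): Centre of the mouth of a small blue bowl (68 mm wide, 42 mm high) standing on the roof towards the back on the hinge side; to be left alone.
- vase: Bystander: orange vase, 104 mm wide, 205 mm high, beside the cabinet on its free-edge side. Origin at its underside.
- paint_bottle: Bystander: amber paint bottle, 68 mm wide, 190 mm high, on the left of the table. Origin at its underside.
- palette: Bystander: white paint palette 130 x 220 x 18 mm, on the right of the table. Origin at its underside.
- brush: Bystander: orange paint brush, 200 mm long, lying on the right of the table. Origin at its middle, on the table.
- water_pot: Bystander: white water pot, 84 mm wide, 90 mm high, on the left. Origin at its underside.
- paint_jar: Bystander: small jar with a red lid, 64 mm wide, 75 mm high, in front of the cabinet on its hinge side (the door would strike it if opened past about 1 rad). Origin at its underside.

How it is judged:
By the outcome, as a careful person would: the job done as asked, in the order asked, and still so for the second after the job is handed in, with the robot touching nothing.
It also fails if it takes over 46 s, if anything falls off the work surface, if the arm or the gripper's body presses on something with over 40 N, if the wrist force passes 120 N, or if a joint passes its speed limit or range.

### The arm

A 6-joint arm with a two-finger parallel gripper is mounted at the origin on the work surface. World frame = base frame: x ahead of the robot, y to its left, z up, the work surface at z = 0. Lengths are in m, angles in rad, forces in N, time in s.
With the tool pointing down it reaches from about 0.3 to 0.775 m from the base axis. Payload 14.6 kg.
Tool frame: the origin (TCP) lies on the centre line of the jaws, within the pads' length; the fingertips stand 19 mm ahead of it and the grasp point (between the pads) is the TCP; y points along the fingers, x is the direction in which the jaws open and shut, and the axes are right-handed (so a half turn about y gives the same grasp; the last joint's range is limited). The gripper opens to 94 mm and grips with 3 to 60 N. Pads are 16 mm wide; open, the fingers measure 119 mm over their backs; the gripper's body (75 mm by 177 mm) begins 78 mm behind the grasp point.
Start: joints at [1.283, 0.3, 1.521, -0, 1.321, -0.067], TCP at [0.12, 0.537, 0.224] pointing down, gripper open.
Joint ranges: [-3.03, 3.03], [-0.79, 2.21], [0.23, 2.52], [-1.04, 4.18], [0, 3.07], [-2.55, 2.55]. Speed limits (rad/s): [2.22, 2.22, 2.57, 3.14, 3.14, 3.14].

### API

Orientations are given as [roll, pitch, yaw] about the fixed x, y, z axes, in that order (R = Rz(yaw) Ry(pitch) Rx(roll)).
In Python, from station import ctrl, optics gives the robot as it stands.
- The arm moves only by the tool jog_arm, never from a script. Its argument "targets" is a list of rows, each a list of 3 entries, a list of its own where there are three numbers: the finger opening in cm, from 0 to 9.4, then the shift along the tool's x, y, z in cm, then the turn about the tool's y in rad. A call has 1 to 10 rows; each row is the pose to reach, as a shift and turn from the pose commanded when the call began, along the tool's axes at that moment; what a row does not reach only later rows make up. A row lasts 1/10 s, in which the tool goes at most 50 mm and 8.59 degrees, less where a joint would pass 70% of its speed; a pose out of reach is approached as far as the arm can. A call with a gripper value outside its range is refused whole. The fingers move at their own pace and stop on an object; "grip_force" is the grip in N (left out, the last holds). Time passes only in rows, so rows that repeat a pose let the fingers close. It gives the time, the measured TCP pose, the force and the opening at its end, in the units of the state.
- ctrl.get_obs(): the state, without advancing time (a new reading comes with each control period).
- optics.camera(name): name is "scene" or "top" or "wrist"; returns a dict with "img" (420x560x3 uint8, red, green, blue), "range_z" (420x560 float32, m along the optical axis (not along the pixel's ray), 0 where there is no reading), "camera_matrix" (3x3 intrinsics, pixels), "world_to_cam" (4x4, takes a point from world to camera coordinates); the wrist camera has in their place "mount" (4x4, takes a point from camera to tool coordinates, whose origin is the TCP and whose axes are the tool frame's). Camera axes: x right, y up, looking along -z (the intrinsics and any distortion apply to the point x, -y, -z); pixel columns grow to the right and rows downward; lengths in m; the calibration is good to about 2 mm. A picture is of the moment at which its call begins: read the wrist's pose just before it.
- ctrl.hand_in(): hands the job in, once; it reports no verdict.
The state is a dict: "time_s": time; "qpos": joint angles; "joint_vel": joint speeds; "tau": joint torques, N m; "ee_pos": TCP position; "eef_rot": TCP orientation; "force": force on the tool from outside, world axes, zero at the start; "moment": the same for the moment, N m; "grip_width": finger opening in m.
Only numpy, scipy, OpenCV 4.12 (cv2) and the standard library are available. Lean on these libraries where they do the work, as an engineer would, in place of code of your own. Each camera call takes 0.05 s, during which the arm holds its last target. There are 200 camera calls.

## Working session

There is one attempt and no reset: what is moved stays moved. The work goes in short steps, Python scripts to look and compute and a tool call to move; the robot and the scene stay as the last step left them, time stands still between calls to the robot, and variables do not carry over. Pictures are saved under pics/ and viewed, about 8 in all and at most 12, crops included, and the job is handed in when it is done.

Besides the shell and the picture viewer there is one more tool, called as name(argument=value, ...) on one line, values as JSON. jog_arm: Moves the arm, as the interface text tells. Its arguments: {"type":"object","properties":{"targets":{"type":"array","items":{"type":"array"}},"grip_force":{"type":"number"}},"required":["targets"]}

```bash
mkdir -p pics; ls
cat > h.py <<'E'
import numpy as np, cv2
from station import ctrl, optics
from scipy.spatial.transform import Rotation as Ro
def cam(n):
    o=ctrl.get_obs(); c=optics.camera(n)
    if n=="wrist":
        T=np.eye(4); T[:3,:3]=Ro.from_euler('xyz',o['eef_rot']).as_matrix(); T[:3,3]=o['ee_pos']
        c['c2w']=T@c['mount']
    else: c['c2w']=np.linalg.inv(c['world_to_cam'])
    return c
def rays(c,uv):
    uv=np.atleast_2d(uv); K=np.array(c['camera_matrix'])
    d=np.c_[(uv[:,0]-K[0,2])/K[0,0],-(uv[:,1]-K[1,2])/K[1,1],-np.ones(len(uv))]
    return c['c2w'][:3,3], d@c['c2w'][:3,:3].T
def onplane(c,uv,z):
    o,d=rays(c,uv); return o+d*((z-o[2])/d[:,2])[:,None]
def depthpts(c):
    v,u=np.mgrid[:420,:560]; o,d=rays(c,np.c_[u.ravel(),v.ravel()])
    return (o+d*c['range_z'].ravel()[:,None]).reshape(420,560,3)
E
python3 - <<'E'
from h import *
o=ctrl.get_obs(); print(o)
for n in ("scene","top"):
    c=cam(n); cv2.imwrite(f'pics/{n}0.png',c['img'][:,:,::-1]); print(n,c.keys(),c['camera_matrix'],c['c2w'].round(3))
    np.save(n+'0.npy',c,allow_pickle=True)
E
```

```text
pics
{'time_s': 0.0, 'qpos': array([ 1.28337380e+00,  3.00474261e-01,  1.52159240e+00, -9.52863318e-06,
        1.32071168e+00, -6.66034204e-02]), 'joint_vel': array([ 0.00141195,  0.00013028, -0.00065004,  0.00052343, -0.00038585,
       -0.00014683]), 'tau': array([-2.73032223e-03, -5.31816101e+01, -3.52727115e+01,  7.07295584e-02,
        2.43866391e-02, -7.31057071e-05]), 'ee_pos': array([0.12040218, 0.5364044 , 0.2238798 ]), 'eef_rot': array([-1.57072662e+00,  1.18368088e-03,  1.34997963e+00]), 'force': array([ 0.42960493,  0.44351417, -0.47591321]), 'moment': array([0.02515239, 0.00334823, 0.00825429]), 'grip_width': 0.09417448592935772}
scene dict_keys(['img', 'range_z', 'camera_matrix', 'world_to_cam', 'c2w']) [[410.40280966   0.         286.16675183]
 [  0.         410.40280966 211.63738799]
 [  0.           0.           1.        ]] [[-0.11  -0.845  0.523  1.255]
 [ 0.994 -0.088  0.067  0.069]
 [-0.011  0.527  0.85   1.39 ]
 [ 0.     0.     0.     1.   ]]
top dict_keys(['img', 'range_z', 'camera_matrix', 'world_to_cam', 'c2w']) [[433.13916307   0.         286.49767548]
 [  0.         433.13916307 206.70451312]
 [  0.           0.           1.        ]] [[ 0.027  0.983 -0.18   0.312]
 [-1.     0.025 -0.01  -0.046]
 [-0.006  0.18   0.984  1.448]
 [ 0.     0.     0.     1.   ]]
```

View pics/scene0.png

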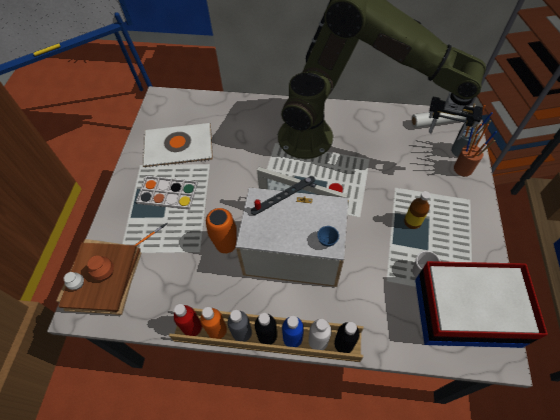

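View pics/top0.png

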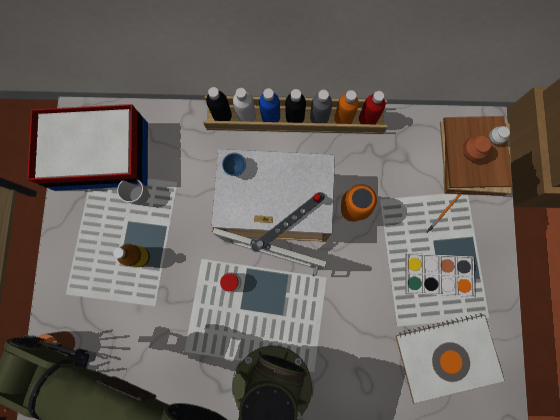

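The scene view shows the cabinet ahead of the base. In the top view the roof is about (215..334, 150..238), the hinge is at about (215,232) and the door's free edge at (325,264). The stay pivot is at (260,245), the red knob at (319,198) and the brass peg at (263,218). The bowl is at (234,164), and the red-lidded jar at (230,283).

```bash
cat > m.py <<'E'
from h import *
def measure(c,name=None):
    P=depthpts(c); hsv=cv2.cvtColor(c['img'],cv2.COLOR_RGB2HSV); H,S,V=cv2.split(hsv)
    z=P[...,2]; roi=(P[...,0]>.25)&(P[...,0]<.75)&(abs(P[...,1])<.4)
    r={}
    roof=((abs(z-.24)<.006)&roi&(S<60)&(V>60)).astype(np.uint8)
    n,l,st,_=cv2.connectedComponentsWithStats(roof); k=1+st[1:,4].argmax()
    pts=onplane(c,np.argwhere(l==k)[:,::-1].astype(float),.24)[:,:2].astype(np.float32)
    r['roof']=cv2.minAreaRect(pts)
    red=((H<8)|(H>172))&(S>140)&(V>70)&(z>.26)&roi
    uv=np.argwhere(red)[:,::-1].astype(float); q=P[red]; r['knob']=(len(uv),onplane(c,uv,.295)[:,:2].mean(0),q[:,2].max() if len(q) else 0)
    br=(H>15)&(H<32)&(S>110)&(z>.235)&(z<.275)&roi
    uv=np.argwhere(br)[:,::-1].astype(float); r['brass']=(len(uv),onplane(c,uv,.242)[:,:2].mean(0))
    dk=(V<75)&(z>.246)&(z<.27)&roi
    n,l,st,_=cv2.connectedComponentsWithStats(dk.astype(np.uint8)); k=1+st[1:,4].argmax()
    uv=np.argwhere(l==k)[:,::-1].astype(float); r['bar']=cv2.minAreaRect(onplane(c,uv,.256)[:,:2].astype(np.float32))
    if name:
        a,b=uv.min(0)-60,uv.max(0)+60; im=c['img'][max(0,int(a[1])):int(b[1]),max(0,int(a[0])):int(b[0])]
        print('crop',a); cv2.imwrite(name,cv2.resize(im,None,fx=3,fy=3,interpolation=2)[:,:,::-1])
    return r
if __name__=="__main__":
    for n in ("top","scene"):
        c=np.load(n+'0.npy',allow_pickle=True).item()
        print(n); [print(k,v) for k,v in measure(c,f'pics/{n}_crop.png').items()]
E
python3 m.py
```

```text
top
crop [192. 133.]
roof ((0.5599031448364258, 0.0059012770652771), (0.33923107385635376, 0.27243900299072266), 88.55513763427734)
knob (42, array([ 0.55555498, -0.07252653]), np.float64(1.44847618554483))
brass (90, array([0.4964817 , 0.03367976]))
bar ((0.48917174339294434, -0.03830460458993912), (0.0262587983161211, 0.2507643401622772), 39.50169372558594)
scene
crop [191. 116.]
roof ((0.560160219669342, 0.007243141531944275), (0.3393707871437073, 0.27773770689964294), 88.52911376953125)
knob (34, array([ 0.56076751, -0.11050807]), np.float64(0.3033319981945608))
brass (55, array([0.49671776, 0.03314715]))
bar ((0.492007851600647, -0.0374310240149498), (0.02858014777302742, 0.24928532540798187), 40.16325378417969)
```

View pics/top_crop.png

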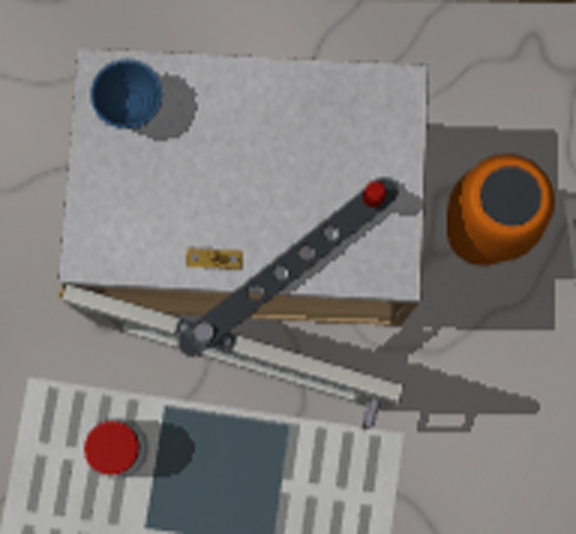

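Run:
```python
from h import *
T=np.load('top0.npy',allow_pickle=True).item(); S=np.load('scene0.npy',allow_pickle=True).item()
f=lambda x,z: onplane(T,np.array(x)/3+[192-1/3,133-1/3],z)[:,:2].round(4)
print('corners BL BR FL FR',f([(77,50),(427,65),(62,282),(420,298)],.24).tolist())
print('pegtop,plate',f([(216,259)],.262),f([(215,259)],.242))
print('pivot at .253,.262',f([(202,333)],.253),f([(202,333)],.262),'knobtop',f([(375,190)],.295))
print('holes',f([(256,293),(281,273),(307,253),(332,234)],.256).tolist(),'doorends',f([(63,292),(401,392)],.238).tolist())
for c in (T,S):
    P=depthpts(c); H,s,V=cv2.split(cv2.cvtColor(c['img'],cv2.COLOR_RGB2HSV))
    m=((H<6)|(H>174))&(s>150)&(c['range_z']>0)&(P[...,2]>.25)&(P[...,2]<.33)&(abs(P[...,0]-.56)<.05)&(abs(P[...,1]+.11)<.05)
    q=P[m]; t=q[q[:,2]>.289]; print('knob',len(q),q.mean(0).round(4),len(t),t.mean(0).round(4),q[:,2].max())
```

```text
corners BL BR FL FR [[0.698, 0.173], [0.6914, -0.1662], [0.4711, 0.1745], [0.4647, -0.1613]]
pegtop,plate [[0.4933 0.0294]] [[0.4963 0.0316]]
pivot at .253,.262 [[0.4254 0.0404]] [[0.4245 0.0397]] knobtop [[ 0.5551 -0.1145]]
holes [[0.4634, -0.0083], [0.4826, -0.0309], [0.502, -0.0545], [0.5205, -0.0774]] doorends [[0.4619, 0.1734], [0.377, -0.1446]]
knob 51 [ 0.5516 -0.114   0.292 ] 37 [ 0.5532 -0.1145  0.2974] 0.30411882335918894
knob 48 [ 0.5595 -0.1127  0.2874] 25 [ 0.5584 -0.1131  0.2973] 0.3033319981945608
```

jog_arm(targets=[[6,[0,-5,0],0],[6,[0,-10,0],0],[6,[0,-14,0],0],[6,[-3.4,-14,-3.6],0],[6,[-6.9,-14,-7.3],0],[6,[-10.3,-14,-10.9],0],[6,[-13.8,-14,-14.5],0],[6,[-17.2,-14,-18.2],0],[6,[-20.6,-14,-21.8],0],[6,[-24,-14,-25.4],0]], grip_force=15)

```text
time_s: 1.1
ee_pos: [0.3162, 0.245, 0.3644]
eef_rot: [-1.571, -0.0, 1.35]
force: [1.3, 1.2, -0.3]
grip_width: 0.0597
```

jog_arm(targets=[[6,[-3.4,0,-3.6],0.1],[6,[-6.9,0,-7.3],0.2],[6,[-10.3,0,-10.9],0.3],[6,[-13.8,0,-14.5],0.4],[6,[-17.2,0,-18.2],0.5],[6,[-20.6,0,-21.8],0.6],[6,[-24,0,-25.4],0.65],[6,[-27,0,-28.5],0.65],[6,[-29.8,0,-31.3],0.65],[6,[-29.8,0,-31.3],0.65]])

```text
time_s: 2.1
ee_pos: [0.557, -0.1159, 0.3624]
eef_rot: [-1.569, 0.002, 0.696]
force: [-0.4, 0.3, -0.2]
grip_width: 0.0604
```

Run:
```python
from h import *
c=cam('wrist'); o=ctrl.get_obs(); print(o['ee_pos'],o['eef_rot'],o['force'],o['time_s'])
cv2.imwrite('pics/w1.png',c['img'][:,:,::-1])
H,s,V=cv2.split(cv2.cvtColor(c['img'],cv2.COLOR_RGB2HSV)); P=depthpts(c)
m=((H<6)|(H>174))&(s>150)&(c['range_z']>0)&(P[...,2]>.25)&(P[...,2]<.33)
q=P[m]; print(len(q)); t=q[q[:,2]>.291]; print(len(t),t.mean(0),(t.max(0)+t.min(0))/2,np.ptp(t,0))
```

```text
[ 0.55625056 -0.1140205   0.36293768] [-1.56872516e+00  1.43635057e-03  6.97608709e-01] [-0.32022718  0.26095427 -0.19892693] 2.15
507
428 [ 0.55211257 -0.11227981  0.29796414] [ 0.5527315  -0.11308491  0.29642169] [0.01828402 0.01839418 0.01067656]
```

View pics/w1.png

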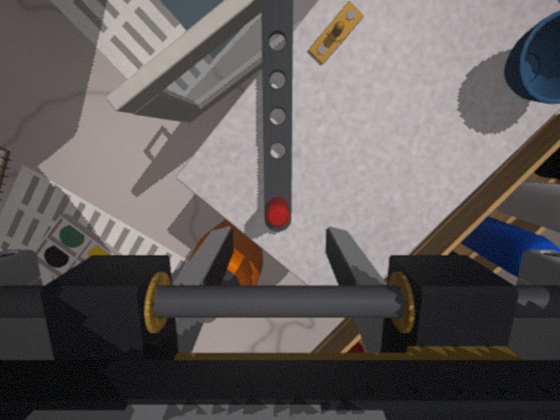

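The wrist view shows the knob at (278,212), midway between the fingers, with the bar running straight up the picture to the peg at (337,30). I'll descend and grip.

jog_arm(targets=[[6,[-0.1,3,0.2],0],[6,[-0.1,5,0.2],0],[6,[-0.1,6.5,0.2],0],[6,[-0.1,7.9,0.2],0],[4,[-0.1,7.9,0.2],0],[2.4,[-0.1,7.9,0.2],0],[1,[-0.1,7.9,0.2],0],[1,[-0.1,7.9,0.2],0],[1,[-0.1,7.9,0.2],0],[1,[-0.1,7.9,0.2],0]], grip_force=15)

```text
time_s: 3.15
ee_pos: [0.5538, -0.1116, 0.2857]
eef_rot: [-1.571, -0.0, 0.7]
force: [-0.5, -0.5, 0.1]
grip_width: 0.0197
```

jog_arm(targets=[[1,[0,-0.6,0.1],0],[1,[0,-1.2,0.25],0],[1,[0,-1.8,0.35],0],[1,[0,-2.4,0.5],0],[1,[0,-3.0,0.65],0],[1,[0,-3.5,0.85],0],[1,[0,-4.0,1.0],0],[1,[0,-4.0,1.0],0]])

```text
time_s: 3.95
ee_pos: [0.5474, -0.1038, 0.3263]
eef_rot: [-1.572, -0.001, 0.7]
force: [-0.1, -0.2, -1.7]
grip_width: 0.0196
```

Run:
```python
from h import *
c=cam('wrist'); o=ctrl.get_obs(); print(o['ee_pos'],o['eef_rot'],o['force'],o['time_s'],o['grip_width'])
im=[c['img']]; im.append(cam('scene')['img'][120:280,170:383]); im[1]=cv2.resize(im[1],(560,420),interpolation=2)
cv2.imwrite('pics/w2.png',cv2.resize(np.hstack(im),(800,300),interpolation=3)[:,:,::-1])
```

```text
[ 0.54742716 -0.10395518  0.32576532] [-1.57142079e+00 -3.21650350e-04  7.00048887e-01] [ 0.30909169 -0.25891503 -1.98445042] 4.0 0.019468706836057916
```

View pics/w2.png

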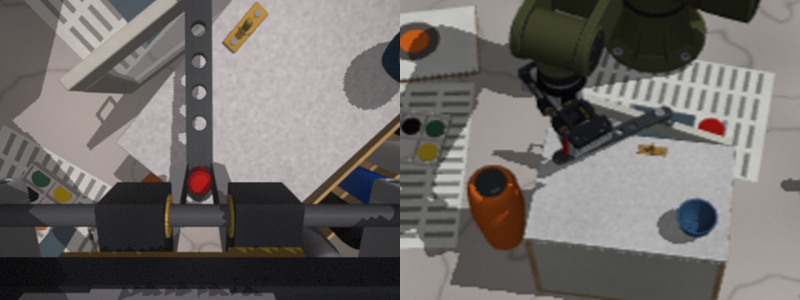

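The knob is held at about (200,181) in the wrist half of the picture, and the bar is tilted up. Next I swing and pull it most of the way towards the peg.

jog_arm(targets=[[1,[0.7,0,0.65],-0.06],[1,[1.4,0,1.3],-0.11],[1,[2.15,0,1.95],-0.17],[1,[2.9,0,2.6],-0.22],[1,[3.6,0,3.25],-0.28],[1,[4.3,0,3.9],-0.33],[1,[5.05,0,4.55],-0.38],[1,[5.8,0,5.2],-0.43],[1,[6.5,0,5.85],-0.48],[1,[7.2,0,6.5],-0.53]])

```text
time_s: 5.05
ee_pos: [0.5608, -0.0075, 0.3252]
eef_rot: [-1.571, -0.0, 1.232]
force: [1.7, 0.8, -0.6]
grip_width: 0.0192
```

Run:
```python
from h import *
c=cam('wrist'); o=ctrl.get_obs(); print(o['ee_pos'],o['eef_rot'],o['force'],o['time_s'],o['grip_width'])
t=cam('top'); im=[c['img'],cv2.resize(t['img'][140:290,180:380],(560,420),interpolation=2)]
np.save('t2.npy',t,allow_pickle=True);np.save('w3.npy',c,allow_pickle=True)
cv2.imwrite('pics/w3.png',cv2.resize(np.hstack(im),(800,300),interpolation=3)[:,:,::-1])
```

```text
[ 0.56074652 -0.00635632  0.32519034] [-1.57044677e+00 -5.25197151e-04  1.23558116e+00] [ 1.08333837  1.98805518 -1.00722965] 5.1 0.019548838718569432
```

View pics/w3.png

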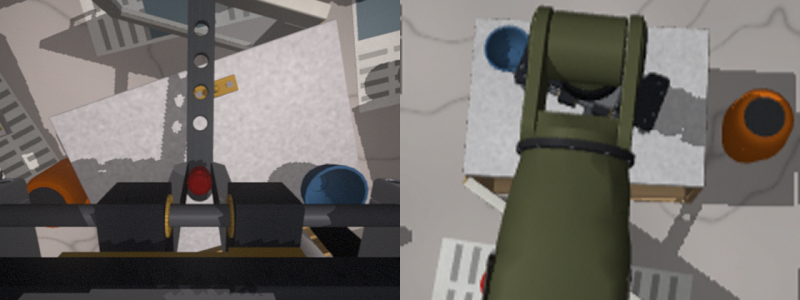

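The wrist half shows the four holes on the bar, hole 4 at (199,123) and hole 3 at (200,92). The brass plate is just to the right at (222,87). I'll make the last bit of the swing and then check by measurement.

jog_arm(targets=[[1,[0.6,0,0.1],-0.03],[1,[1.2,0,0.25],-0.06],[1,[1.8,0,0.35],-0.09],[1,[2.25,0,0.45],-0.115],[1,[2.25,0,0.45],-0.115],[1,[2.25,0,0.45],-0.115]])

```text
time_s: 5.75
ee_pos: [0.5638, 0.015, 0.3254]
eef_rot: [-1.571, 0.0, 1.345]
force: [-0.7, 1.1, -1.4]
grip_width: 0.0197
```

Run:
```python
from h import *
c=cam('wrist'); o=ctrl.get_obs(); print(o['ee_pos'],o['eef_rot'],o['force'],o['time_s'],o['grip_width'])
np.save('w4.npy',c,allow_pickle=True); print(c['mount'].round(3).tolist(),c['camera_matrix'])
cv2.imwrite('pics/w4.png',cv2.resize(c['img'][0:260,180:400],(660,780),interpolation=2)[:600,:,::-1])
```

```text
[0.56374242 0.01479572 0.32538005] [-1.57045136e+00  6.15518711e-05  1.34460226e+00] [ 0.29505472  0.55476436 -1.30773973] 5.8 0.019411274753016825
[[1.0, 0.0, 0.0, 0.001], [0.0, 0.229, -0.973, -0.16], [-0.0, 0.973, 0.229, 0.066], [0.0, 0.0, 0.0, 1.0]] [[291.37432583   0.         279.04067624]
 [  0.         291.37432583 204.36617382]
 [  0.           0.           1.        ]]
```

View pics/w4.png

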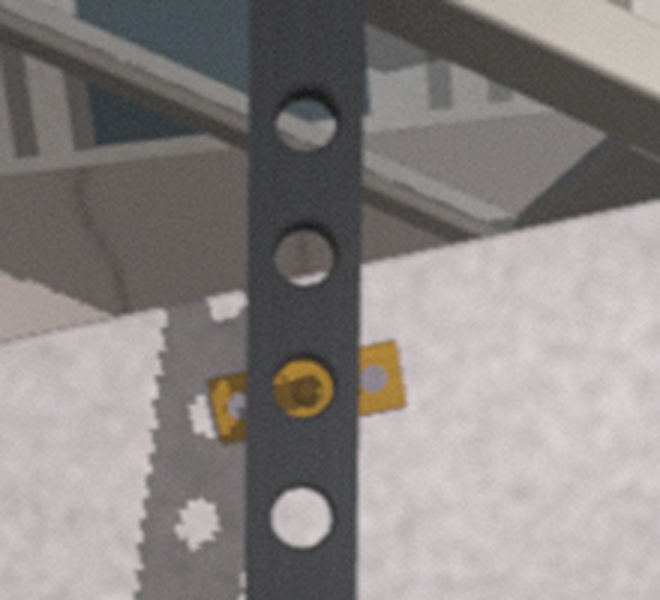

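Peg and plate are visible through hole 3 at crop (303,388), nearly centred. I'll put numbers on the offset.

Run:
```python
from h import *
c=np.load('w4.npy',allow_pickle=True).item(); o=ctrl.get_obs()
R=Ro.from_euler('xyz',o['eef_rot']).as_matrix(); p=o['ee_pos']
def tool(px,z): return ((onplane(c,np.array([px])/3+[180-1/3,-1/3],z)-p)@R)[0,[0,2]]*1000
z=lambda s:.253+s*np.sin(.2)+.003
for n,px,s in (('h1',(306,121),.06),('h2',(305,256),.09),('h3',(303,388),.12),('h4',(302,518),.15)): print(n,tool(px,z(s)))
print('peg top',tool((303,388),.262),'plate',tool((307,391),.242))
# colour-based plate centre from its outer ends
for n in ((222,411),(383,377)): print('plate side',tool(n,.242))
```

```text
h1 [  2.39412507 129.56974766]
h2 [  2.18250905 100.05350942]
h3 [ 1.74016629 70.91639315]
h4 [ 1.52252362 41.97759519]
peg top [ 1.83531588 71.31055299] plate [ 3.02324016 70.96820624]
plate side [-20.0324533   65.70289453]
plate side [23.46281102 74.62313617]
```

jog_arm(targets=[[1,[0,0,0.3],0],[1,[0,0.4,0.2],0],[1,[0,0.8,-0.05],0],[1,[0,1.2,-0.2],0],[1,[0,1.6,-0.3],0],[1,[0,2.0,-0.4],0],[1,[0,2.0,-0.4],0]])

```text
time_s: 6.5
ee_pos: [0.5677, 0.0139, 0.3047]
eef_rot: [-1.57, 0.0, 1.345]
force: [-0.8, -0.4, -0.7]
grip_width: 0.0199
```

Run:
```python
from h import *
c=cam('wrist'); o=ctrl.get_obs(); print(o['ee_pos'],o['eef_rot'],o['force'],o['time_s'],o['grip_width'])
np.save('w5.npy',c,allow_pickle=True)
cv2.imwrite('pics/w5.png',cv2.resize(c['img'][70:220,220:340],(480,600),interpolation=2)[:,:,::-1])
```

```text
[0.56768354 0.01393011 0.30513505] [-1.5701517e+00  1.7568349e-04  1.3449319e+00] [-1.154163    0.48764273 -0.34143081] 6.55 0.019499884760205883
```

View pics/w5.png

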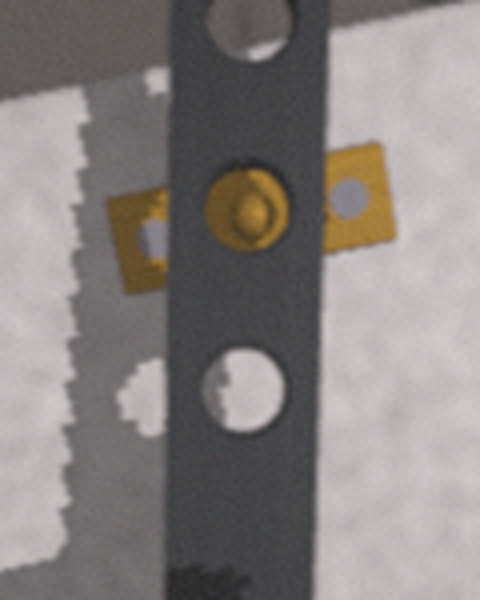

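Hole 3 is at (247,207) with the peg at (252,212), so they agree within about 1 mm. I'll lower the rest of the way.

jog_arm(targets=[[1,[0.05,0.4,-0.1],0],[1,[0.05,0.8,-0.2],0],[1,[0.05,1.2,-0.3],0],[1,[0.05,1.6,-0.35],0],[1,[0.05,2.0,-0.4],0],[1,[0.05,2.0,-0.4],0]])

```text
time_s: 7.15
ee_pos: [0.5717, 0.0135, 0.285]
eef_rot: [-1.57, 0.0, 1.345]
force: [-0.7, -0.2, 1.1]
grip_width: 0.0198
```

Run:
```python
from h import *
c=cam('wrist'); o=ctrl.get_obs(); print(o['ee_pos'],o['eef_rot'],o['force'],o['time_s'],o['grip_width'])
np.save('w6.npy',c,allow_pickle=True)
P=depthpts(c)
H,S,V=cv2.split(cv2.cvtColor(c['img'],cv2.COLOR_RGB2HSV))
m=(V<90)&(S<70)&(c['range_z']>0); m[:, :262]=0; m[:,300:]=0; m[180:]=0
R=Ro.from_euler('xyz',o['eef_rot']).as_matrix(); q=(P[m]-o['ee_pos'])@R
print('bar z vs along: ',[(int(a),round(float(np.median(P[m][(abs(q[:,2]*1000-a)<5),2])),4)) for a in (30,50,65,100,115)])
cv2.imwrite('pics/w6.png',cv2.resize(c['img'][70:220,220:340],(480,600),interpolation=2)[:,:,::-1])
```

```text
[0.57170041 0.01354277 0.28536201] [-1.57054075e+00  3.12926008e-05  1.34494985e+00] [-0.46037837 -0.67323191  1.15701743] 7.2 0.019388940514932996
bar z vs along:  [(30, nan), (50, 0.2549), (65, 0.255), (100, 0.2553), (115, 0.2553)]
  return _methods._mean(a, axis=axis, dtype=dtype,
  ret = ret.dtype.type(ret / rcount)
```

View pics/w6.png

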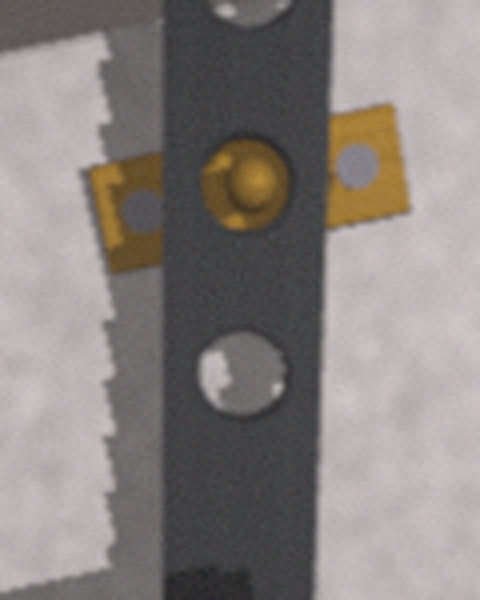

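The bar is level (top at 0.255 m along its length) with the peg inside hole 3, seen at (255,183) within the hole at (245,183). I'll release and rise straight up.

jog_arm(targets=[[2.5,[0,0,0],0],[3.5,[0,0,0],0],[4.5,[0,0,0],0],[4.5,[0,0,0],0],[4.5,[0,-1,0],0],[4.5,[0,-3,0],0],[4.5,[0,-6,0],0],[4.5,[0,-9,0],0],[4.5,[0,-12,0],0],[4.5,[0,-12,0],0]])

```text
time_s: 8.2
ee_pos: [0.572, 0.0136, 0.4104]
eef_rot: [-1.578, -0.001, 1.345]
force: [-0.4, 0.3, 0.4]
grip_width: 0.0454
```

jog_arm(targets=[[4.5,[3,0,3],0],[4.5,[6,0,6],0],[4.5,[9,0,9],0],[4.5,[12,0,12],0],[4.5,[15,0,14],0],[4.5,[19,0,16],0],[4.5,[23,0,18],0],[4.5,[27,0,20],0],[4.5,[30,0,20],0],[4.5,[30,0,20],0]])

```text
time_s: 9.2
ee_pos: [0.4435, 0.3535, 0.4041]
eef_rot: [-1.569, 0.001, 1.348]
force: [-0.1, -0.6, -0.3]
grip_width: 0.0453
```

Run:
```python
from h import *
o=ctrl.get_obs(); print(o['ee_pos'],o['force'],o['time_s'],o['grip_width'])
a=cam('top'); b=cam('scene')
for c,n in ((a,'t'),(b,'s')):
    P=depthpts(c); H,S,V=cv2.split(cv2.cvtColor(c['img'],cv2.COLOR_RGB2HSV))
    ok=(c['range_z']>0)&(abs(P[...,0]-.5)<.15)&(abs(P[...,1]-.03)<.1)
    m=ok&((H<6)|(H>174))&(S>150)&(P[...,2]>.289)&(P[...,2]<.33); print(n,'knob',m.sum(),P[m].mean(0).round(4))
    m=ok&(V<90)&(S<80)&(P[...,2]>.246)&(P[...,2]<.275)&(P[...,0]<.55)
    print('bar z',np.percentile(P[m][:,2],[5,25,50,75,95]).round(4))
cv2.imwrite('pics/f.png',np.hstack([cv2.resize(a['img'][90:300,170:390],(400,382),interpolation=2),cv2.resize(b['img'][110:300,180:379],(400,382),interpolation=2)])[:,:,::-1])
```

```text
[0.44346731 0.3534591  0.40413066] [-0.11908057 -0.63911975 -0.3034212 ] 9.2 0.0452625348237886
t knob 38 [0.5732 0.0124 0.2976]
bar z [0.251  0.2537 0.2554 0.2572 0.2611]
s knob 30 [0.5762 0.0141 0.2971]
bar z [0.2505 0.2537 0.2555 0.2571 0.2603]
```

View pics/f.png

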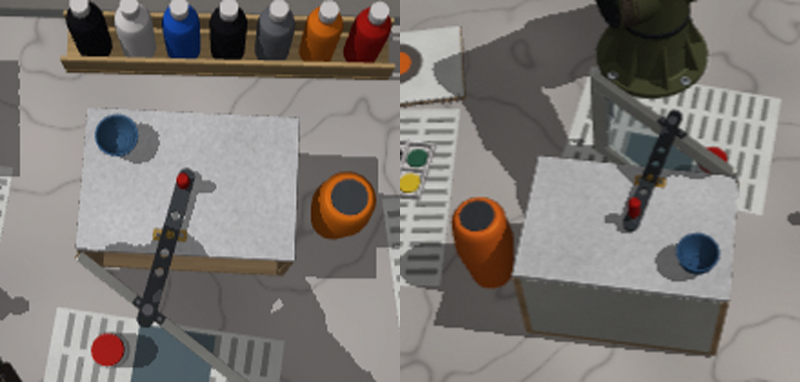

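The door is open wider, and the stay lies flat with hole 3 over the peg plate at (170,235). The bowl, vase and jar are where they were.

```bash
python3 -c "
from station import ctrl
print(ctrl.hand_in())"
```

```text
the job is handed in; nothing more can be done
None
```

The glazed door is now held open at about 0.60 rad (from about 0.25), with the third hole of the stay down over the brass peg. I gripped the red knob, raised the stay about 40 mm, and moved it so the door opened and hole 3 came over the peg. I then lowered it, let go and moved the arm clear. The job was handed in at about 9.3 s of the 46 s allowed.

- **Fit:** before release the wrist camera showed the peg inside hole 3. The top of the bar read 0.255 m along its length, against about 0.256 m expected when it lies flat.
- **After release:** the top and scene cameras together put the knob at about (0.575, 0.013) m, within 1 mm of the planned (0.575, 0.014). The bar's median height was unchanged.
- **Other things:** by eye, the bowl, vase and jar looked unmoved in the last pictures; I did not measure them. The palette, brush, water pot and paint bottle were not in the final crops, but the arm did not work near them after the first pass overhead.
- **Forces:** the readings I took stayed within a few newtons.

No check failed. The two cameras disagreed on the knob's position by about 3 mm, which is roughly their stated calibration error.

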